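# Mount a brittle printed jaw model in the articulator and close it

## Task

Pick up the brittle dark grey horseshoe-shaped jaw model (not the half one or the plaster one) and set it down softly in the outline on the lower plate of the open articulator, teeth up, with its curved front towards the pull bar end and its open end towards the hinge. Once it stands there released, swing the upper arm down slowly until it is fully closed. Squeeze the print with no more than 15 N of grip and do not drop or knock it; all the other things on the bench stay where they are.

Things in the scene. Friction and masses are not known exactly. Their poses are not given: they have to be found in the camera images.
- jaw_model: Full horseshoe print, matt charcoal-grey resin, about 50 g, lying teeth up on the bench: U shape 60 mm wide (y), 62 mm long (x), limbs 14 mm thick, outer sides flat and parallel from x = 0 to +31 mm, curved front at x = -31 mm, open towards +x. Base 12 mm high, teeth up to 22 mm. Origin: centre of the underside; z up. Brittle: grip with at most 15 N.
- jaw_front (a point): Foremost point of the model's curved front, at its underside (31 mm from its origin along its -x).
- articulator: Fixed aluminium hinge frame. Base 190 x 110 x 16 mm (x -75 to +115 mm), on it a dark lower plate 74 x 74 mm, top 30 mm above the bench. Block for the arm's pin at x -67 to -49, y +-13 mm, 48 mm high. Two posts at x = 85, y = +-43 mm, 107 mm high, carry the hinge. Origin: on the bench under the plate's middle; x points from the pull bar end to the hinge end, z up.
- mount_spot (a point): Middle of the lower plate's top, 30 mm above the bench, axes as the articulator's. The model's origin belongs here, its x along this x. White lines on three sides mark the outline.
- mount_front (a point): Point on the lower plate's top 31 mm from mount_spot towards the pull bar end: the model's front belongs here.
- upper_arm (a joint): Angle of the upper arm, rad: 0 fully closed (level, pin on its block), growing as it swings up and back; 1.57 upright; it starts leaning back beyond upright; 2.1 at most. The hinge is stiff: the arm stays where it is left, 3 to 6 N at the bar moves it.
- hinge_axis (a point): Middle of the upper arm's hinge axis (along the articulator's y), 94 mm above the bench, 85 mm behind the middle of the plate.
- pull_bar (a point): Middle of the pull bar at the arm's free end: round steel bar 10 mm thick, 84 mm long, parallel to the hinge axis and 150 mm from it. Side beams 31 mm either side of its middle run to the hinge; a pin 8 mm thick and 46 mm long stands on the arm's underside just behind the bar's middle. A plaster upper jaw sits under the arm; closed, it clears the model by 5 mm.
- half_model: Charcoal-grey resin print of one side only: a J shape 62 x 30 x 22 mm. Leave it alone. Origin: underside.
- plaster_model: Whitish plaster model with a solid palate, 66 x 64 x 22 mm. Leave it alone. Origin: underside centre.
- bowl: Black rubber mixing bowl, 110 mm across, 65 mm high. Leave it alone. Origin: underside centre.
- spatula: Spatula 190 mm long lying flat. Leave it alone. Origin: underside centre.
- jar: Amber jar with a white cap, 52 mm across, 65 mm high. Leave it alone. Origin: underside centre.
Not all that is in view belongs to the job. Leave any purple look-alike of the articulator alone.

How it is judged:
By the outcome, as a careful person would: the job done as asked, in the order asked, and still so for the second after the job is handed in, with the robot touching nothing.
It also fails if it takes over 70 s, if anything falls off the work surface, if the arm or the gripper's body presses on something with over 40 N, if the wrist force passes 120 N, or if a joint passes its speed limit or range.

## Robot

A 7-joint arm with a two-finger parallel gripper is mounted at the origin on the work surface. World frame = base frame: x ahead of the robot, y to its left, z up, the work surface at z = 0. Lengths are in m, angles in rad, forces in N, time in s.
With the tool pointing down it reaches from about 0.425 to 0.925 m from the base axis. Payload 6.8 kg.
Tool frame: the origin (TCP) lies midway between the tips of the shut fingers; the grasp point (between the pads) lies 19 mm behind it (r.grip_depth is the distance from the TCP to the grasp point, in m); z points along the fingers, y is the line along which they close (so a half turn about z gives the same grasp; the last joint's range is limited). The gripper opens to 85 mm and grips with 20 to 120 N. Pads are 22 mm wide; open, the fingers measure 114 mm over their backs; the gripper's body (76 mm by 85 mm) begins 54 mm behind the grasp point. The pads swing forward as they close: fully open they stand 13 mm farther back than shut.
Start: joints at [-1.452, 0.477, 0.022, 1.555, -0.011, 1.109, -0.083], TCP at [0.152, 0.658, 0.231] pointing down, gripper open.
Joint ranges: [-2.96, 2.96], [-0.34, 2.1], [-1.41, 1.46], [0.24, 2.44], [-1.37, 4.51], [0.17, 1.92], [-2.96, 2.96]. Speed limits (rad/s): [2.39, 2.39, 3.14, 3.14, 3.14, 3.14, 3.14].

## Interface

Orientations are given as a rotation vector (axis times angle).
In Python, from bench import telemetry, grab_frame, calibration, order, silhouettes, r gives the robot as it stands.
- The arm moves only by the tool apply_moves, never from a script. Its argument "moves" is a list of rows, each a list of 7 numbers: the turn, a rotation vector about the tool's x, y, z scaled (see below), then the shift along the tool's x, y, z scaled (see below), then the opening, from -1 (shut) to 1 (fully open). A call has exactly 8 rows; each row shifts and turns the commanded pose from where the row before left it, along the tool's axes as they then stand; what a row does not reach is not made up. The controller multiplies each number of a shift by 1000 mm and each number of a turn by 6 degrees. A row lasts 1/12 s, in which the tool goes at most 41.7 mm and 7.16 degrees, less where a joint would pass 70% of its speed; a pose out of reach is approached as far as the arm can. A call with a number of a shift or a turn outside -1 to 1 is refused whole. A call with a gripper value outside its range is refused whole. The fingers move at their own pace and stop on an object; "grip_force" is the grip in N (left out, the last holds). Time passes only in rows, so rows that do not move let the fingers close, or fill a call up. It gives the time, the measured TCP pose, the force, the opening and the grip force at its end, in the units of the state.
- telemetry.get_obs(): the state, without advancing time (a new reading comes with each control period).
- grab_frame(name): name is "scene" or "side" or "wrist"; returns the picture (384x512x3 uint8, blue, green, red); there is no depth.
- calibration(name): a dict with "fx", "fy", "cx", "cy" (pixels), "world_from_camera" (4x4, takes a point from camera to world coordinates); the wrist camera has in their place "mount" (4x4, takes a point from camera to tool coordinates, whose origin is the TCP and whose axes are the flange's). Camera axes: x right, y down, z forward; pixel columns grow to the right and rows downward; lengths in m; the calibration is good to about 2 mm. A picture is of the moment at which its call begins: read the wrist's pose just before it. calibration takes no time and is no camera call.
- order.hand_in(): hands the job in; it is judged then, once.
Trained networks look in the newest picture that a camera, given by its name, has taken for a name from the list of things; names that differ only in an ending like _2 or _b are one class to them, and where a whole thing is asked for, a point or a joint stands for the part that bears it (a point fixed in the world has none). Each returns a list of dicts, best first, with "p" (0 to 1); they miss things now and then, are a little off and sometimes report something else, mostly with a low value. They report only what shows in the picture. A call takes as long as a camera call. They do not tell look-alikes from the thing itself.
- silhouettes(thing, camera): "mask" (384x512 bool, what is visible of it) and "extent" ([centre column, centre row, width, height] in pixels, round what is visible of it).
The state is a dict: "clock": time; "joints": joint angles; "qvel": joint speeds; "tau": joint torques, N m; "tcp_pos": TCP position; "orientation": TCP orientation; "contact_force": force on the tool from outside, world axes, zero at the start; "moment": the same for the moment, N m; "grip_width": finger opening in m; "gripper_force": force on a finger pad.
Only numpy, scipy, OpenCV 4.12 (cv2) and the standard library are available. Lean on these libraries where they do the work, as an engineer would, in place of code of your own. Each camera call takes 0.05 s, during which the arm holds its last target. There are 200 camera calls.

## Working session

There is one attempt and no reset: what is moved stays moved. The work goes in short steps, Python scripts to look and compute and a tool call to move; the robot and the scene stay as the last step left them, time stands still between calls to the robot, and variables do not carry over. Pictures are saved under pics/ and viewed, at most 10 in all, crops included, and the job is handed in when it is done.

Besides the shell and the picture viewer there is one more tool, called after "Request:" as name(argument=value, ...), one argument or row to a line, values as JSON. apply_moves: Moves the arm, as the interface text tells. Its arguments: {"type":"object","properties":{"moves":{"type":"array"},"grip_force":{"type":"number"}},"required":["moves"]}

```bash
ls; mkdir -p pics
python3 - <<'E'
from bench import telemetry, grab_frame, calibration, silhouettes, r
import cv2, numpy as np
o=telemetry.get_obs(); print(o, r.grip_depth)
a=grab_frame("scene"); b=grab_frame("side")
cv2.imwrite("pics/scene0.png",cv2.resize(a,(800,600))); cv2.imwrite("pics/side0.png",cv2.resize(b,(800,600)))
for c in("scene","side","wrist"): print(c,calibration(c))
E
```

```text
pics
{'clock': 0.0, 'joints': array([-1.45209793,  0.47779084,  0.0223552 ,  1.55646475, -0.01151342,
        1.10931355, -0.08312273]), 'qvel': array([-7.70542865e-04, -9.00540107e-04, -2.07790864e-03, -3.52252960e-05,
        2.19820361e-03,  1.43991083e-03,  6.53740218e-04]), 'tau': array([ 4.94324322e-04, -5.96457016e+01,  1.60778113e+00, -2.81203330e+01,
        1.23747048e-02,  9.36264085e-03, -2.34469331e-05]), 'tcp_pos': array([0.15166525, 0.65712088, 0.23032662]), 'orientation': array([-3.55514963e-01, -3.12133346e+00,  2.90053819e-03]), 'contact_force': array([-0.47606957,  0.07184325,  0.46248573]), 'moment': array([ 0.0180915 , -0.0329405 , -0.03492974]), 'gripper_force': 0.0, 'grip_width': 0.08546560303453495} 0.0187
scene {'fx': 435.6058853120827, 'fy': 435.6058853120827, 'cx': 251.990955215516, 'cy': 189.80750901937057, 'world_from_camera': array([[-0.21991408,  0.68674269, -0.6928364 ,  1.29814729],
       [ 0.97534703,  0.16813176, -0.14293315,  0.12397128],
       [ 0.0183295 , -0.70718894, -0.70678698,  0.87416931],
       [ 0.        ,  0.        ,  0.        ,  1.        ]])}
side {'fx': 421.8922617023368, 'fy': 421.8922617023368, 'cx': 258.8120103477893, 'cy': 192.56763820595148, 'world_from_camera': array([[ 0.83985137, -0.42040151,  0.34338353,  0.10029429],
       [-0.5427245 , -0.63869778,  0.54544959, -0.70601798],
       [-0.00998954, -0.64445924, -0.76457341,  0.9752252 ],
       [ 0.        ,  0.        ,  0.        ,  1.        ]])}
wrist {'fx': 277.7508381468945, 'fy': 277.7508381468945, 'cx': 258.1211294041232, 'cy': 190.012677981519, 'mount': array([[ 3.78456453e-04, -9.62871736e-01, -2.69959027e-01,
         6.77559599e-02],
       [ 9.99999460e-01,  6.25806055e-04, -8.30180482e-04,
         1.67263346e-04],
       [ 9.68299316e-04, -2.69958567e-01,  9.62871453e-01,
        -1.43595306e-01],
       [ 0.00000000e+00,  0.00000000e+00,  0.00000000e+00,
         1.00000000e+00]])}
```

View pics/scene0.png

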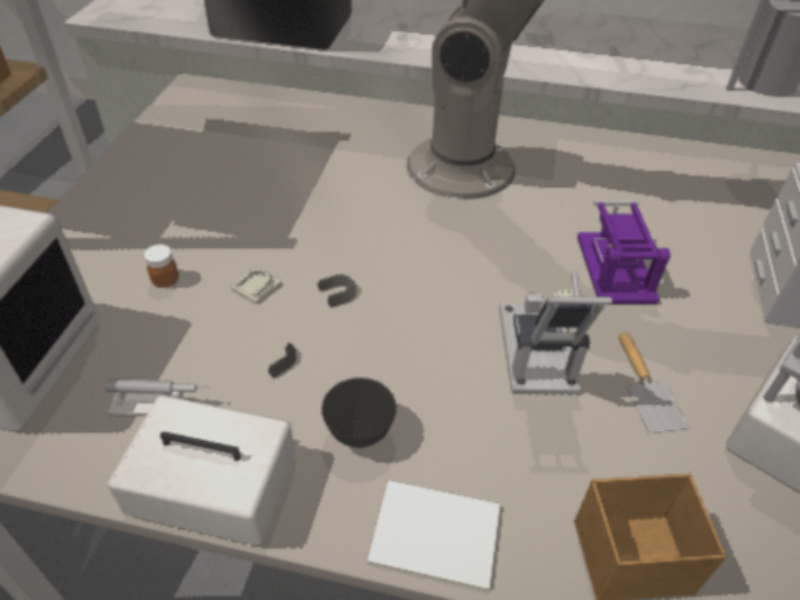

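View pics/side0.png

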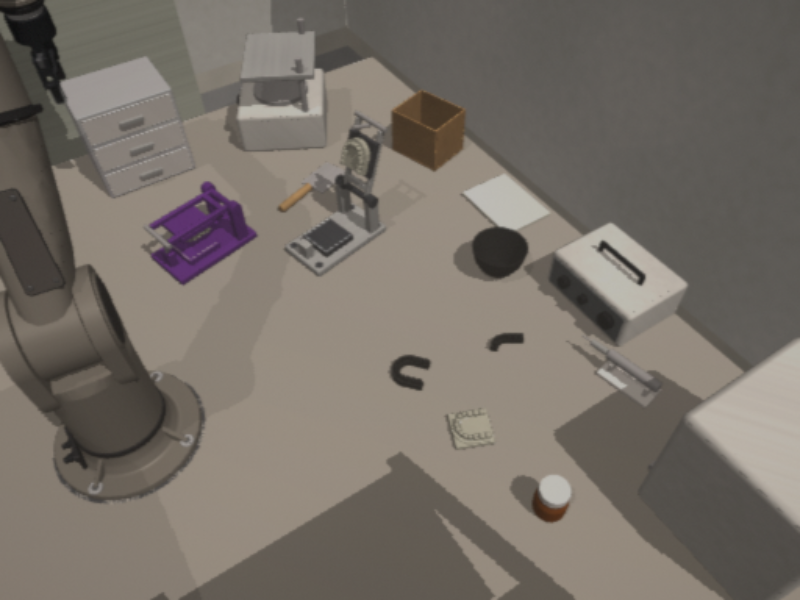

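```bash
cat > h.py <<'E'
from bench import telemetry, grab_frame, calibration, silhouettes, r
import cv2, numpy as np
from scipy.spatial.transform import Rotation as R
def cam(name,o=None):
    c=calibration(name)
    if name=="wrist":
        T=np.eye(4);T[:3,:3]=R.from_rotvec(o["orientation"]).as_matrix();T[:3,3]=o["tcp_pos"]
        M=T@c["mount"]
    else: M=c["world_from_camera"]
    return c,M
def toplane(px,z,c,M):
    px=np.atleast_2d(np.asarray(px,float))
    d=np.c_[(px[:,0]-c["cx"])/c["fx"],(px[:,1]-c["cy"])/c["fy"],np.ones(len(px))]@M[:3,:3].T
    s=(z-M[2,3])/d[:,2]
    return (M[:3,3]+s[:,None]*d)
def proj(P,c,M):
    p=(np.atleast_2d(P)-M[:3,3])@M[:3,:3]
    return np.c_[p[:,0]/p[:,2]*c["fx"]+c["cx"],p[:,1]/p[:,2]*c["fy"]+c["cy"]]
E
python3 - <<'E'
from h import *
for n in("scene","side"):
    grab_frame(n); c,M=cam(n)
    for t in("jaw_model","articulator"):
        for k,s in enumerate(silhouettes(t,n)):
            m=s["mask"]; v,u=np.nonzero(m); 
            box=cv2.boxPoints(cv2.minAreaRect(np.c_[u,v].astype(np.float32)))
            print(n,t,round(s["p"],2),s["extent"],toplane([[u.mean(),v.mean()]],0.011,c,M).round(3)[0], m.sum())
            if t=="articulator": np.save(f"{n}_art{k}.npy",m)
# plate corners by hand from side image (800 scale)
c,M=cam("side")
P=np.array([[330,216],[356,236],[329,254],[303,236]])*512/800
print("plate",toplane(P,0.03,c,M).round(3))
B=np.array([[286,247],[320,271],[385,229]])*512/800
print("base",toplane(B,0.016,c,M).round(3))
E
```

```text
scene jaw_model 0.84 [214.7, 186.9, 22.5, 21.4] [ 0.454 -0.155  0.011] 321
scene jaw_model 0.7 [162.7, 184.8, 27.5, 21.2] [ 0.48  -0.303  0.011] 378
scene jaw_model 0.58 [366.0, 198.1, 54.2, 51.6] [0.425 0.253 0.011] 1225
scene articulator 0.8 [398.5, 160.4, 54.3, 68.1] [0.24  0.352 0.011] 2500
scene articulator 0.57 [355.2, 214.7, 68.4, 78.5] [0.489 0.225 0.011] 3486
side jaw_model 0.63 [263.5, 240.3, 25.0, 24.6] [ 0.452 -0.155  0.011] 355
side articulator 0.86 [214.4, 125.1, 65.8, 106.0] [0.572 0.281 0.011] 2674
side articulator 0.61 [131.8, 150.1, 71.0, 62.9] [0.274 0.373 0.011] 2381
plate [[0.521 0.251 0.03 ]
 [0.536 0.169 0.03 ]
 [0.465 0.154 0.03 ]
 [0.446 0.229 0.03 ]]
base [[0.407 0.233 0.016]
 [0.433 0.135 0.016]
 [0.604 0.166 0.016]]
```

```bash
cat > plan.py <<'E'
import sys, numpy as np
from h import *
# args: x y z alpha_deg n  repeated (world waypoints, tool down); from measured pose
def plan(wps,start=None,al=None):
    o=telemetry.get_obs()
    Rm=R.from_rotvec(o["orientation"]).as_matrix()
    p=o["tcp_pos"] if start is None else start
    a=np.degrees(np.arctan2(Rm[1,0],Rm[0,0])) if al is None else al
    print("at",p.round(4),"alpha",round(a,2),"tilt",Rm[:,2].round(4))
    for x,y,z,al2,n in wps:
        q=np.array([x,y,z]); d=(q-p)/n; da=((al2-a+180)%360-180)/n
        rows=[]
        for i in range(int(n)):
            # turn and shift in same row: shift along axes at the row start
            t=np.radians(a); 
            s=[d[0]*np.cos(t)+d[1]*np.sin(t), d[0]*np.sin(t)-d[1]*np.cos(t), -d[2]]
            rows.append([0,0,round(-da/6,3)]+[round(v,4) for v in s]); a+=da
        print("->",(x,y,z,al2)); 
        for rr in (rows if abs(da)>.01 else rows[:1]): print(n,rr)
        p=q
if __name__=="__main__":
    v=list(map(float,sys.argv[1:])); plan(np.array(v).reshape(-1,5))
E
python3 plan.py .40 .42 .30 167 9   .47 .195 .20 167 7
```

```text
at [0.1518 0.6577 0.2312] alpha 167.0 tilt [-1.e-04 -3.e-04 -1.e+00]
-> (np.float64(0.4), np.float64(0.42), np.float64(0.3), np.float64(167.0))
9.0 [0, 0, np.float64(0.0), np.float64(-0.0328), np.float64(-0.0195), np.float64(-0.0076)]
-> (np.float64(0.47), np.float64(0.195), np.float64(0.2), np.float64(167.0))
7.0 [0, 0, np.float64(-0.0), np.float64(-0.017), np.float64(-0.0291), np.float64(0.0143)]
```

Request:
apply_moves(
  moves=[
    [0,0,0,0,0,-0.02,1],
    [0,0,0,0,0,-0.02,1],
    [0,0,0,0,0,-0.02,1],
    [0,0,0,0,0,0,1],
    [0,0,0,0,0,0,1],
    [0,0,0,0,0,0,0.5],
    [0,0,0,0,0,0,0.5],
    [0,0,0,0,0,0,0.5],
  ],
  grip_force=10,
)

```text
clock: 1.07
tcp_pos: [0.1516, 0.6572, 0.29]
orientation: [-0.355, -3.121, 0.003]
contact_force: [0.3, 0.3, -0.3]
grip_width: 0.0641
gripper_force: 0.0
```

Request:
apply_moves(
  moves=[
    [0,0,0,-0.033,-0.0195,0,1],
    [0,0,0,-0.033,-0.0195,0,1],
    [0,0,0,-0.033,-0.0195,0,1],
    [0,0,0,-0.033,-0.0195,0,1],
    [0,0,0,-0.033,-0.0195,0,1],
    [0,0,0,-0.033,-0.0195,0,1],
    [0,0,0,-0.033,-0.0195,0,1],
    [0,0,0,-0.033,-0.0195,0,1],
  ],
)

```text
clock: 1.73
tcp_pos: [0.3748, 0.4446, 0.2908]
orientation: [-0.355, -3.121, 0.001]
contact_force: [-0.6, 0.3, 0.7]
grip_width: 0.0852
gripper_force: 0.0
```

Request:
apply_moves(
  moves=[
    [0,0,0,-0.033,-0.0195,0,1],
    [0,0,0,-0.017,-0.029,0.014,1],
    [0,0,0,-0.017,-0.029,0.014,1],
    [0,0,0,-0.017,-0.029,0.014,1],
    [0,0,0,-0.017,-0.029,0.014,1],
    [0,0,0,-0.017,-0.029,0.014,1],
    [0,0,0,-0.017,-0.029,0.014,1],
    [0,0,0,-0.017,-0.029,0.014,1],
  ],
)

```text
clock: 2.4
tcp_pos: [0.4719, 0.1936, 0.1923]
orientation: [-0.355, -3.121, 0.0]
contact_force: [0.1, 0.4, -0.7]
grip_width: 0.0855
gripper_force: 0.0
```

Run:
```python
from h import *
o=telemetry.get_obs(); print(o["tcp_pos"],o["qvel"].round(3),o["joints"].round(2)); a=grab_frame("wrist")
np.savez("w1.npz",a=a,p=o["tcp_pos"],q=o["orientation"])
cv2.imwrite("pics/w1.png",cv2.resize(a,(800,600),interpolation=cv2.INTER_CUBIC))
```

```text
[0.47189234 0.19362211 0.19234298] [ 0.617  0.145  0.192  0.274 -0.124 -0.409  0.888] [-0.73  0.25  0.25  2.   -0.08  0.9   0.91]
```

View pics/w1.png

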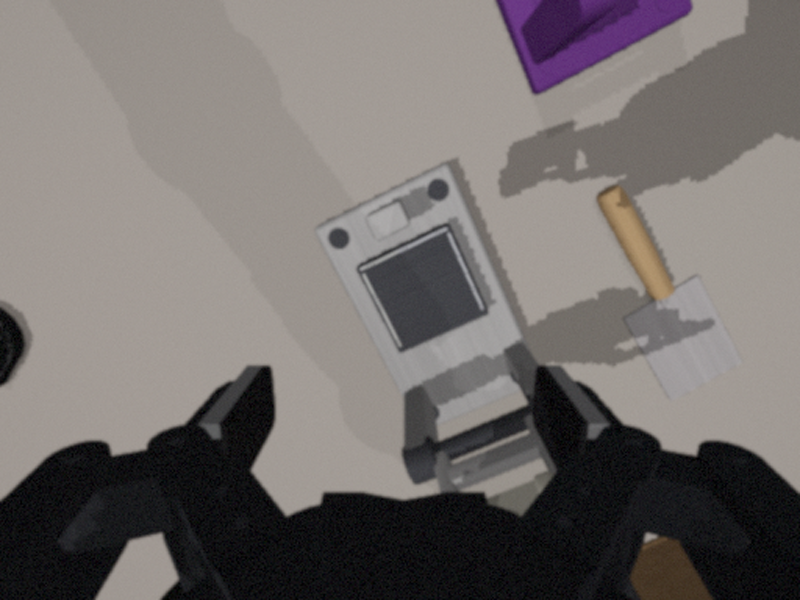

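```bash
cat > plate.py <<'E'
from h import *
for _ in range(4): grab_frame("wrist")
o=telemetry.get_obs(); a=grab_frame("wrist"); c,M=cam("wrist",o)
print(o["tcp_pos"].round(4),abs(o["qvel"]).max().round(3))
np.savez("w2.npz",a=a,p=o["tcp_pos"],q=o["orientation"])
g=cv2.GaussianBlur(cv2.cvtColor(a,cv2.COLOR_BGR2GRAY),(3,3),0)
seed=tuple(int(v) for v in proj([[.492,.201,.03]],c,M)[0]); print("seed",seed,g[seed[1],seed[0]])
m=(g<95).astype(np.uint8)
n,l,st,ce=cv2.connectedComponentsWithStats(m); k=l[seed[1],seed[0]]; print(st[k])
mm=cv2.morphologyEx((l==k).astype(np.uint8),cv2.MORPH_OPEN,np.ones((9,9)))
n,l2=cv2.connectedComponents(mm); mm=(l2==l2[seed[1],seed[0]]).astype(np.uint8)
v,u=np.nonzero(mm); W=toplane(np.c_[u,v],.03,c,M)[:,:2]
rc=cv2.minAreaRect((W*1000).astype(np.float32)); print(rc); print(W.mean(0)*1000)
print(cv2.boxPoints(rc))
E
python3 plate.py
```

```text
[0.4718 0.1959 0.1931] 0.021
seed (266, 190) 66
[ 231  150   79   75 3179]
((489.862548828125, 204.22412109375), (67.9197006225586, 63.63912582397461), 12.410812377929688)
[488.84691522 204.6159918 ]
[[449.85764 228.00146]
 [463.53494 165.84949]
 [529.86743 180.44678]
 [516.1902  242.59875]]
```

Run:
```python
from h import *
d=np.load("w2.npz"); o=dict(tcp_pos=d["p"],orientation=d["q"]); c,M=cam("wrist",o); a=d["a"]
th=np.radians(12.4); C=np.array([.4869,.2036]); ex=np.array([np.cos(th),np.sin(th)]); ey=np.array([-ex[1],ex[0]])
# rectified: col = x_art (-90..60), row = -y_art ; 5px/mm
xs=np.arange(-90,60,.2); ys=np.arange(60,-60,-.2)
X,Y=np.meshgrid(xs,ys); P=C+(X[...,None]*ex+Y[...,None]*ey)/1000
def rect(z):
    uv=proj(np.c_[P.reshape(-1,2),np.full(X.size,z)],c,M).astype(np.float32).reshape(*X.shape,2)
    return cv2.remap(a,uv[...,0],uv[...,1],cv2.INTER_CUBIC)
im=rect(.03); g=cv2.cvtColor(im,cv2.COLOR_BGR2GRAY).astype(int)
for x in range(-40,45,20):
  for y in range(-40,41,20): cv2.circle(im,(int((x+90)*5),int((60-y)*5)),2,(0,0,255),-1)
cv2.imwrite("pics/rect.png",im)
# profiles
def prof(v,t): print(t,[int(q) for q in v])
xi=lambda x:int((x+90)*5); yi=lambda y:int((60-y)*5)
px=g[yi(15):yi(-15),:].mean(0); print("x",[(x,int(px[xi(x)])) for x in list(range(-44,-24))+list(range(30,44))])
py=g[:,xi(-15):xi(15)].mean(1); print("y",[(y,int(py[yi(y)])) for y in list(range(-42,-26))+list(range(27,43))])
im=rect(.016);g=cv2.cvtColor(im,cv2.COLOR_BGR2GRAY).astype(int)
py=g[:,xi(-40):xi(0)].mean(1); print("base y",[(y,int(py[yi(y)])) for y in list(range(-59,-48))+list(range(49,59))])
px=g[yi(-20):yi(-45),:].mean(0); print("base x",[(x,int(px[xi(x)])) for x in range(-85,-65)])
```

```text
x [(-44, 156), (-43, 156), (-42, 156), (-41, 156), (-40, 155), (-39, 149), (-38, 128), (-37, 89), (-36, 63), (-35, 93), (-34, 139), (-33, 153), (-32, 128), (-31, 87), (-30, 67), (-29, 65), (-28, 66), (-27, 66), (-26, 66), (-25, 66), (30, 64), (31, 64), (32, 64), (33, 64), (34, 63), (35, 64), (36, 72), (37, 95), (38, 125), (39, 145), (40, 154), (41, 156), (42, 157), (43, 158)]
y [(-42, 155), (-41, 156), (-40, 157), (-39, 156), (-38, 152), (-37, 138), (-36, 114), (-35, 112), (-34, 139), (-33, 149), (-32, 123), (-31, 85), (-30, 67), (-29, 65), (-28, 65), (-27, 65), (27, 67), (28, 67), (29, 67), (30, 67), (31, 70), (32, 92), (33, 132), (34, 154), (35, 136), (36, 94), (37, 79), (38, 98), (39, 111), (40, 114), (41, 114), (42, 114)]
base y [(-59, 148), (-58, 148), (-57, 148), (-56, 147), (-55, 144), (-54, 141), (-53, 144), (-52, 151), (-51, 156), (-50, 157), (-49, 156), (49, 163), (50, 163), (51, 161), (52, 152), (53, 138), (54, 122), (55, 110), (56, 108), (57, 109), (58, 110)]
base x [(-85, 147), (-84, 148), (-83, 148), (-82, 147), (-81, 148), (-80, 148), (-79, 147), (-78, 148), (-77, 148), (-76, 147), (-75, 139), (-74, 124), (-73, 119), (-72, 131), (-71, 146), (-70, 156), (-69, 161), (-68, 161), (-67, 156), (-66, 145)]
```

View pics/rect.png

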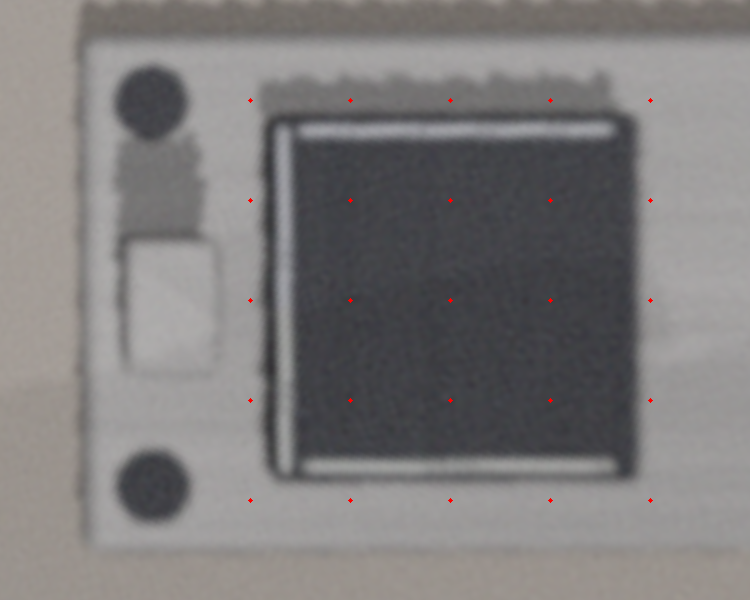

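```bash
python3 plan.py .455 -.155 .16 110 12
```

```text
at [0.4718 0.1967 0.1934] alpha 167.09 tilt [ 1.e-04  7.e-04 -1.e+00]
-> (np.float64(0.455), np.float64(-0.155), np.float64(0.16), np.float64(110.0))
12.0 [0, 0, np.float64(0.793), np.float64(-0.0052), np.float64(-0.0289), np.float64(0.0028)]
12.0 [0, 0, np.float64(0.793), np.float64(-0.0076), np.float64(-0.0284), np.float64(0.0028)]
12.0 [0, 0, np.float64(0.793), np.float64(-0.0099), np.float64(-0.0276), np.float64(0.0028)]
12.0 [0, 0, np.float64(0.793), np.float64(-0.0121), np.float64(-0.0267), np.float64(0.0028)]
12.0 [0, 0, np.float64(0.793), np.float64(-0.0143), np.float64(-0.0256), np.float64(0.0028)]
12.0 [0, 0, np.float64(0.793), np.float64(-0.0164), np.float64(-0.0243), np.float64(0.0028)]
12.0 [0, 0, np.float64(0.793), np.float64(-0.0184), np.float64(-0.0229), np.float64(0.0028)]
12.0 [0, 0, np.float64(0.793), np.float64(-0.0202), np.float64(-0.0213), np.float64(0.0028)]
12.0 [0, 0, np.float64(0.793), np.float64(-0.0219), np.float64(-0.0195), np.float64(0.0028)]
12.0 [0, 0, np.float64(0.793), np.float64(-0.0234), np.float64(-0.0177), np.float64(0.0028)]
12.0 [0, 0, np.float64(0.793), np.float64(-0.0248), np.float64(-0.0157), np.float64(0.0028)]
12.0 [0, 0, np.float64(0.793), np.float64(-0.026), np.float64(-0.0135), np.float64(0.0028)]
```

Request:
apply_moves(
  moves=[
    [0,0,0.8,-0.005,-0.029,0.003,1],
    [0,0,0.8,-0.0075,-0.028,0.003,1],
    [0,0,0.8,-0.01,-0.0275,0.003,1],
    [0,0,0.8,-0.012,-0.0265,0.003,1],
    [0,0,0.8,-0.0145,-0.0255,0.003,1],
    [0,0,0.8,-0.0165,-0.024,0.003,1],
    [0,0,0.8,-0.0185,-0.023,0.003,1],
    [0,0,0.8,-0.02,-0.021,0.003,1],
  ],
)

```text
clock: 3.37
tcp_pos: [0.461, -0.0377, 0.1697]
orientation: [1.363, 2.829, 0.002]
contact_force: [1.0, -0.0, -0.3]
grip_width: 0.0857
gripper_force: 0.0
```

Request:
apply_moves(
  moves=[
    [0,0,0.8,-0.022,-0.0195,0.003,1],
    [0,0,0.8,-0.0235,-0.0175,0.003,1],
    [0,0,0.8,-0.025,-0.0155,0.003,1],
    [0,0,0.8,-0.026,-0.0135,0.003,1],
    [0,0,0,0,0,0,1],
    [0,0,0,0,0,0,1],
    [0,0,0,0,0,0,1],
    [0,0,0,0,0,0,1],
  ],
)

```text
clock: 4.03
tcp_pos: [0.4551, -0.1534, 0.1574]
orientation: [-1.81, -2.568, -0.001]
contact_force: [-0.6, 0.4, 0.3]
grip_width: 0.0855
gripper_force: 0.0
```

Run:
```python
from h import *
o=telemetry.get_obs(); print(o["tcp_pos"],abs(o["qvel"]).max().round(3)); a=grab_frame("wrist"); c,M=cam("wrist",o)
np.savez("w3.npz",a=a,p=o["tcp_pos"],q=o["orientation"])
for s in silhouettes("jaw_model","wrist"):
    v,u=np.nonzero(s["mask"]); W=toplane(np.c_[u,v],.012,c,M)[:,:2]; print(s["p"],s["extent"],W.mean(0),cv2.minAreaRect((W*1000).astype(np.float32)))
cv2.imwrite("pics/w3.png",cv2.resize(a,(800,600),interpolation=cv2.INTER_CUBIC))
```

```text
[ 0.4551334  -0.15335917  0.15739866] 0.003
0.85 [260.5, 180.1, 65.8, 65.1] [ 0.4515147  -0.15202521] ((452.7565002441406, -154.50210571289062), (60.10193634033203, 62.874046325683594), 40.311832427978516)
```

View pics/w3.png

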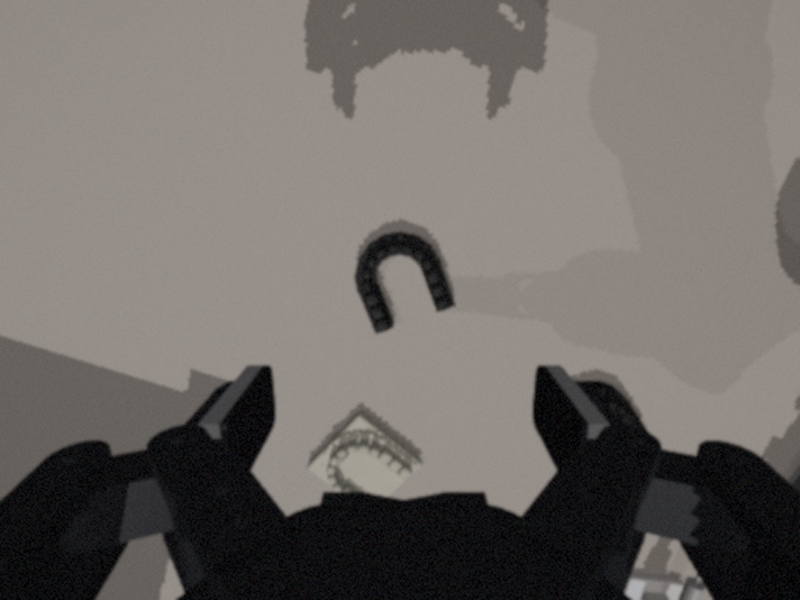

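```bash
cat > jaw.py <<'E'
from h import *
from scipy.optimize import minimize
def foot(i=0):
    t=np.linspace(np.pi/2,3*np.pi/2,30)
    ou=np.c_[(31-i)*np.cos(t),(30-i)*np.sin(t)]; inn=np.c_[(17+i)*np.cos(t),(16+i)*np.sin(t)][::-1]
    return np.r_[[[31-i,30-i]],ou,[[31-i,-30+i],[31-i,-16-i]],inn,[[31-i,16+i]]]
def render(p,c,M,sh,z0=0,K=4):
    th=p[2]; Rz=np.array([[np.cos(th),-np.sin(th)],[np.sin(th),np.cos(th)]])
    im=np.zeros((sh[0]*K,sh[1]*K),np.uint8)
    for i,z in((0,0),(0,4),(0,8),(0,12),(2.5,16),(2.5,19)):
        XY=(foot(i)@Rz.T+p[:2])/1000
        uv=(proj(np.c_[XY,np.full(len(XY),z0+z/1000)],c,M)+.5)*K-.5
        cv2.fillPoly(im,[np.round(uv*16).astype(np.int32)],255,shift=4)
    return cv2.resize(im,sh[::-1],interpolation=cv2.INTER_AREA)/255.
def fit(a,c,M,p0,z0=0,bg=None,ext=.07):
    g=cv2.cvtColor(a,cv2.COLOR_BGR2GRAY).astype(float)
    uv=proj([[p0[0]/1000,p0[1]/1000,z0+.01]],c,M)[0]; 
    h=int(ext*c["fx"]/(M[2,3]-z0)) 
    u0,v0=int(uv[0])-h,int(uv[1])-h; g=g[v0:v0+2*h,u0:u0+2*h]
    c2=dict(c); c2["cx"]-=u0; c2["cy"]-=v0
    best=None
    def cost(p):
        m=render(p,c2,M,g.shape,z0); 
        A=np.c_[m.ravel(),np.ones(m.size)]; s=np.clip(g.ravel(),0,95); 
        x=np.linalg.lstsq(A,s,rcond=None)[0]; return ((A@x-s)**2).mean()
    for d in np.radians([-12,0,12]):
        r_=minimize(cost,[p0[0],p0[1],p0[2]+d],method="Nelder-Mead",options=dict(initial_simplex=np.array([p0[0],p0[1],p0[2]+d])+np.array([[0,0,0],[4,0,0],[0,4,0],[0,0,.15]]),xatol=.02,fatol=.01))
        if best is None or r_.fun<best.fun: best=r_
    return best
E
python3 - <<'E'
from jaw import *
d=np.load("w3.npz"); o=dict(tcp_pos=d["p"],orientation=d["q"]); c,M=cam("wrist",o)
al=np.degrees(np.arctan2(*R.from_rotvec(d["q"]).as_matrix()[1::-1,0])); print("alpha",al)
for g0 in(-52,-85):
    b=fit(d["a"],c,M,[452.7,-154.5,np.radians(g0)]); print(b.x[:2],np.degrees(b.x[2]),b.fun)
for n in("scene","side"):
    a=grab_frame(n); c,M=cam(n); b=fit(a,c,M,[452.7,-154.5,np.radians(-52)],ext=.12); print(n,b.x[:2],np.degrees(b.x[2]),b.fun)
E
```

```text
alpha 109.63736509031035
[ 452.93337548 -153.38389634] -50.00662374027444 26.495926758812313
[ 453.03627943 -153.59150753] -50.05563844394235 26.63064614384843
scene [ 452.53576871 -154.50301015] -45.40930401843785 17.517559692812732
side [ 453.27504373 -153.51152788] -50.69026088880997 95.13393644240686
```

```bash
python3 plan.py .4588 -.1604 .06 130 6 .4588 -.1604 0 130 1
```

```text
at [ 0.4547 -0.1543  0.1574] alpha 109.53 tilt [ 3.e-04  4.e-04 -1.e+00]
-> (np.float64(0.4588), np.float64(-0.1604), np.float64(0.06), np.float64(130.0))
6.0 [0, 0, np.float64(-0.569), np.float64(-0.0012), np.float64(0.0003), np.float64(0.0162)]
6.0 [0, 0, np.float64(-0.569), np.float64(-0.0012), np.float64(0.0002), np.float64(0.0162)]
6.0 [0, 0, np.float64(-0.569), np.float64(-0.0012), np.float64(0.0002), np.float64(0.0162)]
6.0 [0, 0, np.float64(-0.569), np.float64(-0.0012), np.float64(0.0001), np.float64(0.0162)]
6.0 [0, 0, np.float64(-0.569), np.float64(-0.0012), np.float64(0.0), np.float64(0.0162)]
6.0 [0, 0, np.float64(-0.569), np.float64(-0.0012), np.float64(-0.0001), np.float64(0.0162)]
-> (np.float64(0.4588), np.float64(-0.1604), np.float64(0.0), np.float64(130.0))
1.0 [0, 0, np.float64(-0.0), np.float64(0.0), np.float64(0.0), np.float64(0.06)]
```

Request:
apply_moves(
  moves=[
    [0,0,-0.57,-0.0012,0,0.016,1],
    [0,0,-0.57,-0.0012,0,0.016,1],
    [0,0,-0.57,-0.0012,0,0.016,1],
    [0,0,-0.57,-0.0012,0,0.016,1],
    [0,0,-0.57,-0.0012,0,0.016,1],
    [0,0,-0.57,-0.0012,0,0.016,1],
    [0,0,0,0,0,0,1],
    [0,0,0,0,0,0,1],
  ],
)

```text
clock: 4.9
tcp_pos: [0.4573, -0.1614, 0.061]
orientation: [-1.331, -2.844, 0.0]
contact_force: [-0.3, 0.2, 0.8]
grip_width: 0.0854
gripper_force: 0.0
```

Run:
```python
from jaw import *
grab_frame("wrist");o=telemetry.get_obs(); print(o["tcp_pos"],abs(o["qvel"]).max().round(3)); a=grab_frame("wrist"); c,M=cam("wrist",o)
b=fit(a,c,M,[453,-153.5,np.radians(-50)],ext=.055); print(b.x[:2],np.degrees(b.x[2]),b.fun)
X=R.from_rotvec(o["orientation"]).as_matrix(); d=X.T@(np.array([b.x[0]/1000,b.x[1]/1000,0])-o["tcp_pos"]); print("jaw origin in tool",d, "alpha",np.degrees(np.arctan2(X[1,0],X[0,0])))
```

```text
[ 0.45784543 -0.16160421  0.06165427] 0.018
[ 452.8340783  -153.71818565] -50.096244262128394 44.726313270694426
jaw origin in tool [0.00925757 0.00120462 0.06165548] alpha 129.82548025937513
```

Request:
apply_moves(
  moves=[
    [0,0,0,0,0.001,0.012,1],
    [0,0,0,0,0,0.012,1],
    [0,0,0,0,0,0.012,1],
    [0,0,0,0,0,0.012,1],
    [0,0,0,0,0,0.008,1],
    [0,0,0,0,0,0.004,1],
    [0,0,0,0,0,0.001,1],
    [0,0,0,0,0,0,1],
  ],
)

```text
clock: 5.67
tcp_pos: [0.4588, -0.1611, 0.0007]
orientation: [1.33, 2.846, 0.0]
contact_force: [-0.5, -0.1, 0.2]
grip_width: 0.0851
gripper_force: 0.0
```

Request:
apply_moves(
  moves=[
    [0,0,0,0,0,0,0.6],
    [0,0,0,0,0,0,0.57],
    [0,0,0,0,0,0,0.54],
    [0,0,0,0,0,0,0.51],
    [0,0,0,0,0,0,0.48],
    [0,0,0,0,0,0,0.46],
    [0,0,0,0,0,0,0.44],
    [0,0,0,0,0,0,0.44],
  ],
  grip_force=10,
)

```text
clock: 6.33
tcp_pos: [0.4585, -0.1611, 0.0003]
orientation: [-1.33, -2.846, 0.0]
contact_force: [-0.4, -0.4, 0.6]
grip_width: 0.0616
gripper_force: 0.1
```

Request:
apply_moves(
  moves=[
    [0,0,0,0,0,0,0.42],
    [0,0,0,0,0,0,0.42],
    [0,0,0,0,0,0,0.41],
    [0,0,0,0,0,0,0.41],
    [0,0,0,0,0,0,0.4],
    [0,0,0,0,0,0,0.4],
    [0,0,0,0,0,0,0.4],
    [0,0,0,0,0,0,0.4],
  ],
)

```text
clock: 7.0
tcp_pos: [0.4585, -0.1611, 0.0004]
orientation: [-1.33, -2.846, -0.0]
contact_force: [-1.4, -0.1, 3.4]
grip_width: 0.0597
gripper_force: 5.9
```

Request:
apply_moves(
  moves=[
    [0,0,0,0,0,-0.001,0.4],
    [0,0,0,0,0,-0.002,0.4],
    [0,0,0,0,0,-0.004,0.4],
    [0,0,0,0,0,-0.008,0.4],
    [0,0,0,0,0,-0.008,0.4],
    [0,0,0,0,0,-0.008,0.4],
    [0,0,0,0,0,-0.005,0.4],
    [0,0,0,0,0,0,0.4],
  ],
)

```text
clock: 7.67
tcp_pos: [0.4594, -0.1612, 0.0377]
orientation: [1.329, 2.844, 0.001]
contact_force: [-0.6, -0.2, 0.3]
grip_width: 0.0601
gripper_force: 5.6
```

Run:
```python
from jaw import *
o=telemetry.get_obs(); print(o["tcp_pos"],o["gripper_force"],o["grip_width"]); a=grab_frame("wrist"); c,M=cam("wrist",o); z0=o["tcp_pos"][2]-.0003
np.savez("w4.npz",a=a,p=o["tcp_pos"],q=o["orientation"])
X=R.from_rotvec(o["orientation"]).as_matrix()
al=np.arctan2(X[1,0],X[0,0])
for dz in(0,-.035):
    p0=X@[.009,0,0]+o["tcp_pos"]
    b=fit(a,c,M,[p0[0]*1000,p0[1]*1000,al-np.pi],z0=max(0,z0+dz),ext=.055); print(dz,b.x[:2],np.degrees(b.x[2]),b.fun)
    d=X.T@(np.array([b.x[0]/1000,b.x[1]/1000,0])-o["tcp_pos"]); print("in tool",d,"alpha",np.degrees(al))
cv2.imwrite("pics/w4.png",cv2.resize(a[90:345,86:426],(800,600),interpolation=cv2.INTER_CUBIC))
```

```text
[ 0.45940949 -0.16119674  0.03770836] 5.635860990732908 0.06008616944564143
0 [ 454.03842559 -154.11838073] -50.02317137438645 902.7541580327414
in tool [0.00894345 0.00036152 0.03769292] alpha 129.92441322576653
-0.035 [ 458.69446847 -159.74962109] -49.24150081752963 742.8597131631817
in tool [0.00163677 0.00031818 0.03770604] alpha 129.92441322576653
```

View pics/w4.png

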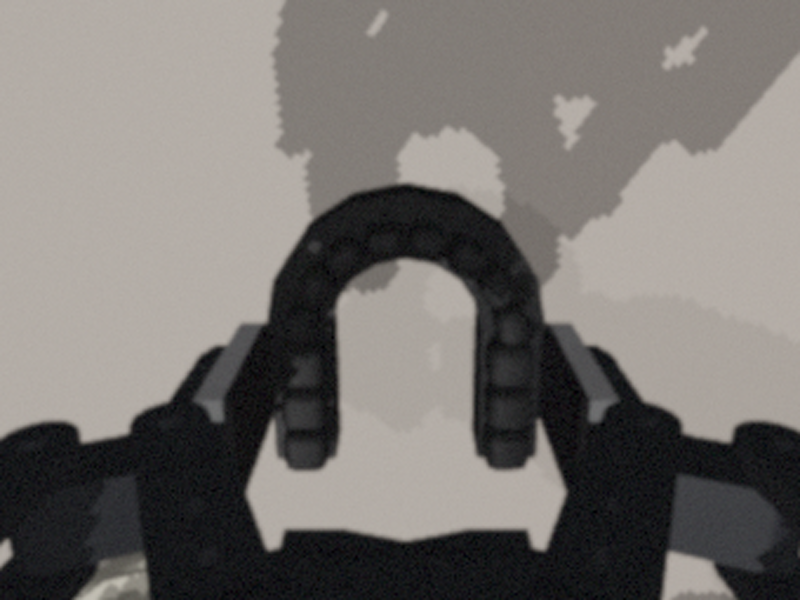

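```bash
python3 plan.py .475 -.03 .12 140 8 .485 .17 .13 180 8 .4957 .2056 .09 192.7 6
```

```text
at [ 0.4591 -0.1611  0.0371] alpha 129.93 tilt [ 1.8e-03 -2.0e-04 -1.0e+00]
-> (np.float64(0.475), np.float64(-0.03), np.float64(0.12), np.float64(140.0))
8.0 [0, 0, np.float64(-0.21), np.float64(0.0113), np.float64(0.012), np.float64(-0.0104)]
8.0 [0, 0, np.float64(-0.21), np.float64(0.011), np.float64(0.0123), np.float64(-0.0104)]
8.0 [0, 0, np.float64(-0.21), np.float64(0.0107), np.float64(0.0125), np.float64(-0.0104)]
8.0 [0, 0, np.float64(-0.21), np.float64(0.0105), np.float64(0.0128), np.float64(-0.0104)]
8.0 [0, 0, np.float64(-0.21), np.float64(0.0102), np.float64(0.013), np.float64(-0.0104)]
8.0 [0, 0, np.float64(-0.21), np.float64(0.0099), np.float64(0.0132), np.float64(-0.0104)]
8.0 [0, 0, np.float64(-0.21), np.float64(0.0096), np.float64(0.0134), np.float64(-0.0104)]
8.0 [0, 0, np.float64(-0.21), np.float64(0.0093), np.float64(0.0136), np.float64(-0.0104)]
-> (np.float64(0.485), np.float64(0.17), np.float64(0.13), np.float64(180.0))
8.0 [0, 0, np.float64(-0.833), np.float64(0.0151), np.float64(0.02), np.float64(-0.0013)]
8.0 [0, 0, np.float64(-0.833), np.float64(0.0133), n
[... 522 characters left out ...]
-0.833), np.float64(0.0009), np.float64(0.025), np.float64(-0.0013)]
-> (np.float64(0.4957), np.float64(0.2056), np.float64(0.09), np.float64(192.7))
6.0 [0, 0, np.float64(-0.353), np.float64(-0.0018), np.float64(0.0059), np.float64(0.0067)]
6.0 [0, 0, np.float64(-0.353), np.float64(-0.002), np.float64(0.0059), np.float64(0.0067)]
6.0 [0, 0, np.float64(-0.353), np.float64(-0.0022), np.float64(0.0058), np.float64(0.0067)]
6.0 [0, 0, np.float64(-0.353), np.float64(-0.0024), np.float64(0.0057), np.float64(0.0067)]
6.0 [0, 0, np.float64(-0.353), np.float64(-0.0026), np.float64(0.0056), np.float64(0.0067)]
6.0 [0, 0, np.float64(-0.353), np.float64(-0.0028), np.float64(0.0055), np.float64(0.0067)]
```

Request:
apply_moves(
  moves=[
    [0,0,-0.21,0.006,0.006,-0.0104,0.4],
    [0,0,-0.21,0.011,0.0123,-0.0104,0.4],
    [0,0,-0.21,0.0107,0.0125,-0.0104,0.4],
    [0,0,-0.21,0.0105,0.0128,-0.0104,0.4],
    [0,0,-0.21,0.0102,0.013,-0.0104,0.4],
    [0,0,-0.21,0.01,0.0132,-0.0104,0.4],
    [0,0,-0.21,0.0096,0.0134,-0.0104,0.4],
    [0,0,-0.21,0.0093,0.0136,-0.0104,0.4],
  ],
)

```text
clock: 8.38
tcp_pos: [0.4728, -0.037, 0.1197]
orientation: [-1.072, -2.952, 0.0]
contact_force: [-0.3, 0.7, -0.6]
grip_width: 0.0599
gripper_force: 5.6
```

Request:
apply_moves(
  moves=[
    [0,0,-0.83,0.015,0.02,-0.0013,0.4],
    [0,0,-0.83,0.0133,0.021,-0.0013,0.4],
    [0,0,-0.83,0.0114,0.022,-0.0013,0.4],
    [0,0,-0.83,0.0094,0.023,-0.0013,0.4],
    [0,0,-0.83,0.0074,0.024,-0.0013,0.4],
    [0,0,-0.83,0.0053,0.0245,-0.0013,0.4],
    [0,0,-0.83,0.003,0.02,-0.0013,0.4],
    [0,0,-0.83,0.001,0.015,-0.0013,0.4],
  ],
)

```text
clock: 9.05
tcp_pos: [0.4811, 0.1492, 0.1297]
orientation: [0.006, -3.141, -0.001]
contact_force: [0.1, -0.3, -0.5]
grip_width: 0.0599
gripper_force: 5.6
```

```bash
python3 plan.py .4957 .2056 .09 192.7 7; python3 -c "
from h import *
o=telemetry.get_obs();print(o['gripper_force'],o['grip_width'])"
```

```text
at [0.4811 0.1492 0.1297] alpha -179.79 tilt [-4.e-04  5.e-04 -1.e+00]
-> (np.float64(0.4957), np.float64(0.2056), np.float64(0.09), np.float64(192.7))
7.0 [0, 0, np.float64(-0.297), np.float64(-0.0021), np.float64(0.008), np.float64(0.0057)]
7.0 [0, 0, np.float64(-0.297), np.float64(-0.0024), np.float64(0.008), np.float64(0.0057)]
7.0 [0, 0, np.float64(-0.297), np.float64(-0.0026), np.float64(0.0079), np.float64(0.0057)]
7.0 [0, 0, np.float64(-0.297), np.float64(-0.0029), np.float64(0.0078), np.float64(0.0057)]
7.0 [0, 0, np.float64(-0.297), np.float64(-0.0031), np.float64(0.0077), np.float64(0.0057)]
7.0 [0, 0, np.float64(-0.297), np.float64(-0.0033), np.float64(0.0076), np.float64(0.0057)]
7.0 [0, 0, np.float64(-0.297), np.float64(-0.0036), np.float64(0.0075), np.float64(0.0057)]
5.648050247691572 0.05988585996088565
```

Request:
apply_moves(
  moves=[
    [0,0,-0.3,-0.002,0.008,0.0057,0.4],
    [0,0,-0.3,-0.0024,0.008,0.0057,0.4],
    [0,0,-0.3,-0.0026,0.008,0.0057,0.4],
    [0,0,-0.3,-0.003,0.007,0.0057,0.4],
    [0,0,-0.3,-0.003,0.007,0.0057,0.4],
    [0,0,-0.3,-0.003,0.007,0.0057,0.4],
    [0,0,-0.3,-0.003,0.006,0.0057,0.4],
    [0,0,0,0,0,0,0.4],
  ],
)

```text
clock: 9.72
tcp_pos: [0.4956, 0.2008, 0.0887]
orientation: [0.346, -3.121, -0.0]
contact_force: [1.0, 0.2, -0.4]
grip_width: 0.0596
gripper_force: 5.7
```

```bash
python3 - <<'E'
from h import *
for _ in range(3): grab_frame("wrist")
o=telemetry.get_obs(); a=grab_frame("wrist"); c,M=cam("wrist",o)
cv2.imwrite("pics/w5.png",cv2.resize(a,(800,600),interpolation=cv2.INTER_CUBIC))
print(o["qvel"].round(3),o["contact_force"])
E
python3 plan.py .4957 .2056 .06 192.7 1
```

```text
[ 0.001 -0.011  0.005  0.004  0.001 -0.001 -0.001] [ 0.40706511 -0.05034795 -0.65516961]
at [0.4961 0.1989 0.0901] alpha -167.61 tilt [ 1.e-04 -2.e-04 -1.e+00]
-> (np.float64(0.4957), np.float64(0.2056), np.float64(0.06), np.float64(192.7))
1.0 [0, 0, np.float64(-0.052), np.float64(-0.0011), np.float64(0.0066), np.float64(0.0301)]
```

View pics/w5.png

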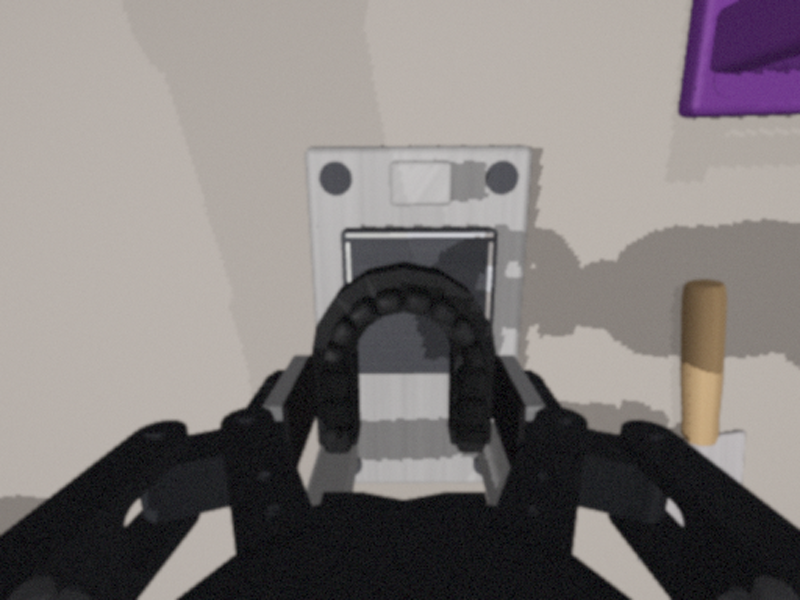

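Request:
apply_moves(
  moves=[
    [0,0,-0.05,-0.0005,0.0022,0.006,0.4],
    [0,0,0,-0.0005,0.0022,0.006,0.4],
    [0,0,0,0,0.0022,0.006,0.4],
    [0,0,0,0,0,0.006,0.4],
    [0,0,0,0,0,0.006,0.4],
    [0,0,0,0,0,0.004,0.4],
    [0,0,0,0,0,0,0.4],
    [0,0,0,0,0,0,0.4],
  ],
)

```text
clock: 10.58
tcp_pos: [0.4953, 0.2059, 0.0556]
orientation: [0.348, -3.122, 0.001]
contact_force: [-0.7, 0.3, -0.1]
grip_width: 0.06
gripper_force: 5.7
```

```bash
cat > chk.py <<'E'
from h import *
grab_frame("wrist");grab_frame("wrist")
o=telemetry.get_obs(); a=grab_frame("wrist"); c,M=cam("wrist",o)
print(o["tcp_pos"].round(4),o["gripper_force"],o["contact_force"].round(1))
th=np.radians(12.7); C=np.array([.4868,.2039]); ex=np.array([np.cos(th),np.sin(th)]); ey=np.array([-ex[1],ex[0]])
xs=np.arange(-80,50,.2); ys=np.arange(60,-60,-.2); X,Y=np.meshgrid(xs,ys); P=C+(X[...,None]*ex+Y[...,None]*ey)/1000
uv=proj(np.c_[P.reshape(-1,2),np.full(X.size,.03)],c,M).astype(np.float32).reshape(*X.shape,2)
im=cv2.remap(a,uv[...,0],uv[...,1],cv2.INTER_CUBIC); g=cv2.cvtColor(im,cv2.COLOR_BGR2GRAY).astype(int)
xi=lambda x:int((x+80)*5); yi=lambda y:int((60-y)*5)
for y in(-28,0,28):
    p=g[yi(y+2):yi(y-2)].mean(0); print("front line y",y,[(x,int(p[xi(x)])) for x in range(-40,-27)])
p=g[:,xi(-28):xi(-24)].mean(1); print("side",[(y,int(p[yi(y)])) for y in list(range(-39,-28))+list(range(29,40))])
cv2.imwrite("pics/chk.png",im)
E
python3 chk.py; python3 plan.py .4957 .2056 .0304 192.7 1
```

```text
[0.4957 0.2061 0.0562] 5.653055445291102 [ 0.5 -0.1 -0.5]
front line y -28 [(-40, 187), (-39, 186), (-38, 173), (-37, 109), (-36, 49), (-35, 78), (-34, 171), (-33, 205), (-32, 137), (-31, 83), (-30, 80), (-29, 82), (-28, 82)]
front line y 0 [(-40, 182), (-39, 176), (-38, 138), (-37, 77), (-36, 48), (-35, 81), (-34, 174), (-33, 206), (-32, 138), (-31, 84), (-30, 79), (-29, 80), (-28, 80)]
front line y 28 [(-40, 188), (-39, 188), (-38, 162), (-37, 86), (-36, 47), (-35, 81), (-34, 178), (-33, 206), (-32, 135), (-31, 73), (-30, 57), (-29, 56), (-28, 57)]
side [(-39, 187), (-38, 185), (-37, 176), (-36, 114), (-35, 103), (-34, 191), (-33, 196), (-32, 120), (-31, 81), (-30, 84), (-29, 83), (29, 56), (30, 57), (31, 57), (32, 57), (33, 106), (34, 162), (35, 127), (36, 63), (37, 96), (38, 134), (39, 136)]
at [0.4958 0.2062 0.0562] alpha -167.26 tilt [ 5.e-04  2.e-04 -1.e+00]
-> (np.float64(0.4957), np.float64(0.2056), np.float64(0.0304), np.float64(192.7))
1.0 [0, 0, np.float64(0.006), np.float64(0.0002), np.float64(-0.0005), np.float64(0.0258)]
```

View pics/chk.png

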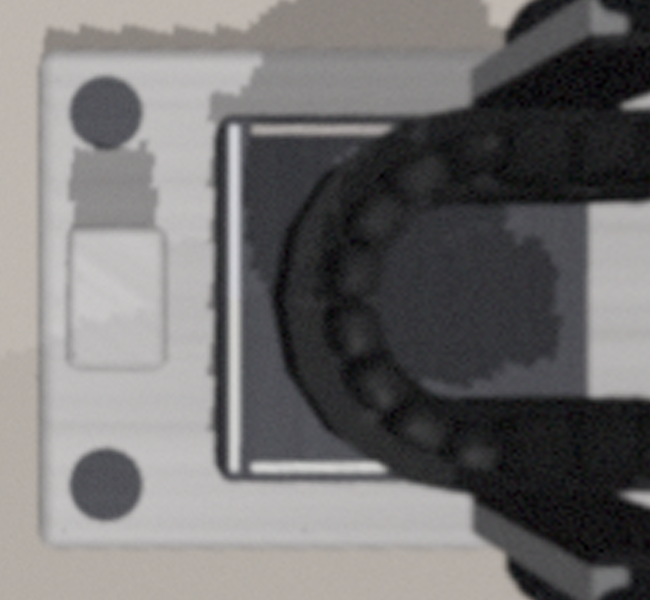

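Request:
apply_moves(
  moves=[
    [0,0,0,0,0,0.005,0.4],
    [0,0,0,0,0,0.005,0.4],
    [0,0,0,0,0,0.005,0.4],
    [0,0,0,0,0,0.004,0.4],
    [0,0,0,0,0,0.002,0.4],
    [0,0,0,0,0,0.001,0.4],
    [0,0,0,0,0,0.001,0.4],
    [0,0,0,0,0,0,0.4],
  ],
)

```text
clock: 11.4
tcp_pos: [0.4955, 0.2061, 0.0328]
orientation: [0.349, -3.122, 0.0]
contact_force: [-0.0, -0.1, -0.1]
grip_width: 0.0599
gripper_force: 5.7
```

Request:
apply_moves(
  moves=[
    [0,0,0,0,0,0.0005,0.4],
    [0,0,0,0,0,0.0005,0.4],
    [0,0,0,0,0,0.0005,0.4],
    [0,0,0,0,0,0.0005,0.4],
    [0,0,0,0,0,0,0.4],
    [0,0,0,0,0,0,0.4],
    [0,0,0,0,0,0,0.4],
    [0,0,0,0,0,0,0.4],
  ],
)

```text
clock: 12.07
tcp_pos: [0.4955, 0.2062, 0.031]
orientation: [-0.349, 3.122, 0.0]
contact_force: [-0.1, -0.4, 0.0]
grip_width: 0.06
gripper_force: 5.7
```

Request:
apply_moves(
  moves=[
    [0,0,0,0,0,0.0003,0.4],
    [0,0,0,0,0,0.0003,0.4],
    [0,0,0,0,0,0.0003,0.4],
    [0,0,0,0,0,0,0.4],
    [0,0,0,0,0,0,0.4],
    [0,0,0,0,0,0,0.4],
    [0,0,0,0,0,0,0.4],
    [0,0,0,0,0,0,0.4],
  ],
)

```text
clock: 12.73
tcp_pos: [0.4957, 0.2062, 0.0304]
orientation: [-0.349, 3.122, 0.0]
contact_force: [-1.0, -1.4, 5.9]
grip_width: 0.06
gripper_force: 6.1
```

Request:
apply_moves(
  moves=[
    [0,0,0,0,0,-0.0003,0.4],
    [0,0,0,0,0,0,0.4],
    [0,0,0,0,0,0,0.41],
    [0,0,0,0,0,0,0.42],
    [0,0,0,0,0,0,0.44],
    [0,0,0,0,0,0,0.48],
    [0,0,0,0,0,0,0.6],
    [0,0,0,0,0,0,0.75],
  ],
)

```text
clock: 13.4
tcp_pos: [0.4953, 0.2061, 0.0303]
orientation: [0.349, -3.122, 0.0]
contact_force: [-0.3, 0.5, -0.3]
grip_width: 0.0745
gripper_force: 0.0
```

Request:
apply_moves(
  moves=[
    [0,0,0,0,0,0,0.9],
    [0,0,0,0,0,-0.004,0.9],
    [0,0,0,0,0,-0.01,0.9],
    [0,0,0,0,0,-0.015,0.9],
    [0,0,0,0,0,-0.02,0.9],
    [0,0,0,0,0,-0.025,0.9],
    [0,0,0,0,0,-0.025,0.9],
    [0,0,0,0,0,0,0.9],
  ],
)

```text
clock: 14.07
tcp_pos: [0.4984, 0.2074, 0.1348]
orientation: [-0.347, 3.114, 0.005]
contact_force: [1.3, 0.7, 0.5]
grip_width: 0.0808
gripper_force: 0.0
```

Run:
```python
from jaw import *
for _ in range(3): grab_frame("wrist")
o=telemetry.get_obs(); a=grab_frame("wrist"); c,M=cam("wrist",o)
print(o["tcp_pos"],o["qvel"].round(3))
s=grab_frame("side"); sc=grab_frame("scene")
c1,M1=cam("side"); p=proj([[.4867,.2042,.1]],c1,M1)[0].astype(int); print(p)
A=cv2.resize(s[max(0,p[1]-75):p[1]+75,p[0]-100:p[0]+100],(400,300),interpolation=cv2.INTER_CUBIC)
c2,M2=cam("scene"); p=proj([[.5,.2042,.1]],c2,M2)[0].astype(int)
B=cv2.resize(sc[p[1]-75:p[1]+75,p[0]-100:p[0]+100],(400,300),interpolation=cv2.INTER_CUBIC)
cv2.imwrite("pics/p1.png",np.vstack([np.hstack([A,B]),cv2.resize(a,(800,600))[150:450]]))
b=fit(a,c,M,[486.7,204.2,np.radians(12.7)],z0=.03,ext=.05); print(b.x[:2],np.degrees(b.x[2]),b.fun)
```

```text
[0.4954172  0.2061423  0.12987931] [ 0.003  0.025 -0.003  0.017  0.    -0.004  0.002]
[206 134]
[486.54735002 204.34850576] 12.924858513468763 176.73833354553963
```

View pics/p1.png

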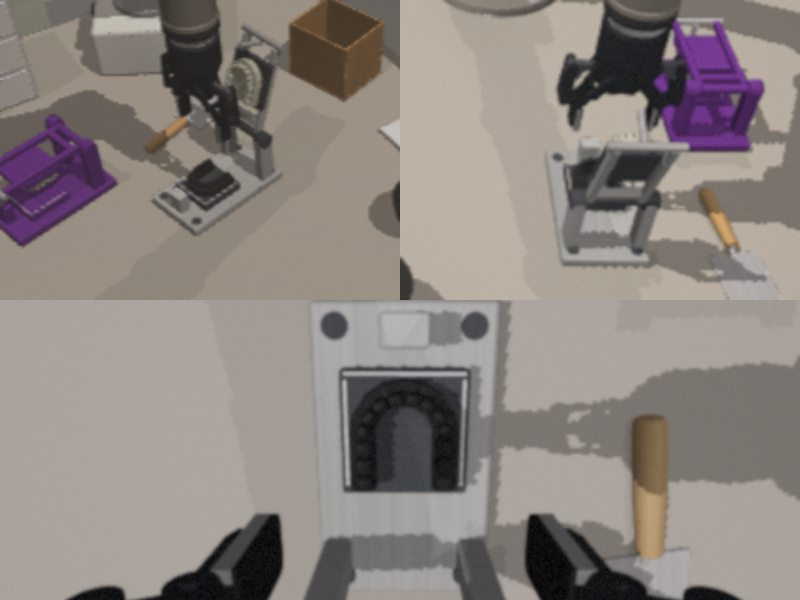

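Run:
```python
from h import *
th=np.radians(12.8); ex=np.array([np.cos(th),np.sin(th),0]); ey=np.array([-ex[1],ex[0],0]); C=np.array([.4867,.2042,0])
for t in np.arange(1.5,2.11,.1):
    for n in("scene","side"):
        c,M=cam(n); b=C+ex*(.085-.15*np.cos(t))+[0,0,.094+.15*np.sin(t)]
        print(round(t,2),n,(proj(np.array([b-ey*.042,b+ey*.042]),c,M)).round(0).tolist(), b.round(3))
```

```text
1.5 scene [[346.0, 169.0], [384.0, 169.0]] [0.559 0.221 0.244]
1.5 side [[231.0, 91.0], [211.0, 79.0]] [0.559 0.221 0.244]
1.6 scene [[347.0, 173.0], [386.0, 174.0]] [0.574 0.224 0.244]
1.6 side [[235.0, 88.0], [215.0, 76.0]] [0.574 0.224 0.244]
1.7 scene [[348.0, 178.0], [387.0, 179.0]] [0.588 0.227 0.243]
1.7 side [[238.0, 86.0], [219.0, 74.0]] [0.588 0.227 0.243]
1.8 scene [[349.0, 184.0], [389.0, 185.0]] [0.603 0.231 0.24 ]
1.8 side [[242.0, 85.0], [222.0, 73.0]] [0.603 0.231 0.24 ]
1.9 scene [[350.0, 191.0], [390.0, 191.0]] [0.617 0.234 0.236]
1.9 side [[246.0, 84.0], [226.0, 72.0]] [0.617 0.234 0.236]
2.0 scene [[350.0, 197.0], [391.0, 198.0]] [0.63  0.237 0.23 ]
2.0 side [[249.0, 83.0], [230.0, 72.0]] [0.63  0.237 0.23 ]
2.1 scene [[351.0, 204.0], [391.0, 205.0]] [0.643 0.24  0.223]
2.1 side [[252.0, 83.0], [233.0, 72.0]] [0.643 0.24  0.223]
```

Request:
apply_moves(
  moves=[
    [0,0,0,0,0,-0.02,0],
    [0,0,0,0,0,-0.035,-0.5],
    [0,0,0,0,0,-0.035,-1],
    [0,0,0,0,0,-0.035,-1],
    [0,0,0,0,0,-0.03,-1],
    [0,0,0,0,0,-0.005,-1],
    [0,0,0,-0.015,0,0,-1],
    [0,0,0,-0.03,0,0,-1],
  ],
  grip_force=20,
)

```text
clock: 15.03
tcp_pos: [0.5378, 0.216, 0.2896]
orientation: [0.35, -3.121, -0.001]
contact_force: [0.4, 0.5, -0.7]
grip_width: 0.0002
gripper_force: 0.0
```

Request:
apply_moves(
  moves=[
    [0,0,0,-0.03,0,0,-1],
    [0,0,0,-0.03,0,0,-1],
    [0,0,0,-0.03,0,0,-1],
    [0,0,0,-0.018,0,0,-1],
    [0,0,0,0,0,0,-1],
    [0,0,0,0,0,0,-1],
    [0,0,0,0,0,0.01,-1],
    [0,0,0,0,0,0,-1],
  ],
)

```text
clock: 15.7
tcp_pos: [0.6429, 0.2394, 0.2769]
orientation: [0.349, -3.118, 0.001]
contact_force: [-1.2, -0.4, -0.5]
grip_width: 0.0003
gripper_force: 0.0
```

```bash
cat > bar.py <<'E'
from h import *
from scipy.optimize import minimize_scalar
th=np.radians(12.8); ex=np.array([np.cos(th),np.sin(th),0]); ey=np.array([-ex[1],ex[0],0]); C=np.array([.4867,.2042,0])
o=telemetry.get_obs(); d=o["tcp_pos"]-C
print("TCP art x,y,z",(d@ex).round(4),(d@ey).round(4),o["tcp_pos"][2].round(4),"F",o["contact_force"].round(1),"qv",abs(o["qvel"]).max().round(3),"w",o["grip_width"].round(4))
X=R.from_rotvec(o["orientation"]).as_matrix(); print("alpha",np.degrees(np.arctan2(X[1,0],X[0,0])).round(2),"tilt",X[:,2].round(3), "j",o["joints"].round(2))
E
python3 bar.py
```

```text
Traceback (most recent call last):
  File "bar.py", line 5, in <module>
    print("TCP art x,y,z",(d@ex).round(4),(d@ey).round(4),o["tcp_pos"][2].round(4),"F",o["contact_force"].round(1),"qv",abs(o["qvel"]).max().round(3),"w",o["grip_width"].round(4))
                                                                                                                                                          ^^^^^^^^^^^^^^^^^^^^^
AttributeError: 'float' object has no attribute 'round'
```

Request:
apply_moves(
  moves=[
    [0,0,0,0,0,0.015,-1],
    [0,0,0,0,0,0.015,-1],
    [0,0,0,0,0,0.015,-1],
    [0,0,0,0,0,0.012,-1],
    [0,0,0,0.002,0,0,-1],
    [0,0,0,0.002,0,0,-1],
    [0,0,0,0.002,0,0,-1],
    [0,0,0,0,0,0,-1],
  ],
)

```text
clock: 16.37
tcp_pos: [0.639, 0.2387, 0.2237]
orientation: [-0.349, 3.121, 0.001]
contact_force: [0.8, 0.2, -0.8]
grip_width: 0.0001
gripper_force: 0.0
```

Request:
apply_moves(
  moves=[
    [0,0,0,0.001,0,0,-1],
    [0,0,0,0.001,0,0,-1],
    [0,0,0,0.001,0,0,-1],
    [0,0,0,0.001,0,0,-1],
    [0,0,0,0.001,0,0,-1],
    [0,0,0,0.001,0,0,-1],
    [0,0,0,0.001,0,0,-1],
    [0,0,0,0,0,0,-1],
  ],
)

```text
clock: 17.03
tcp_pos: [0.6331, 0.2373, 0.2234]
orientation: [-0.348, 3.119, 0.001]
contact_force: [4.9, 1.5, 3.4]
grip_width: 0.0
gripper_force: 2.4
```

```bash
sed -i 's/o\["grip_width"\].round(4)/o["grip_width"]/' bar.py; python3 bar.py
```

```text
TCP art x,y,z 0.1501 -0.0002 0.2234 F [4.9 1.5 3.4] qv 0.004 w 3.0047306537820853e-06
alpha -167.27 tilt [ 0.003  0.001 -1.   ] j [-0.58  0.49  0.19  1.57 -0.1   1.09  1.42]
```

Request:
apply_moves(
  moves=[
    [0,0,0,0.0038,0,-0.001,-1],
    [0,0,0,0.0038,0,-0.001,-1],
    [0,0,0,0.0038,0,-0.001,-1],
    [0,0,0,0.0038,0,-0.001,-1],
    [0,0,0,0.0038,0,-0.0005,-1],
    [0,0,0,0.0038,0,-0.0005,-1],
    [0,0,0,0.0038,0,0,-1],
    [0,0,0,0.0038,0,0,-1],
  ],
)

```text
clock: 17.7
tcp_pos: [0.6018, 0.2302, 0.2272]
orientation: [0.349, -3.122, 0.0]
contact_force: [3.5, 0.8, 2.9]
grip_width: 0.0001
gripper_force: 1.7
```

Request:
apply_moves(
  moves=[
    [0,0,0,0.0037,0,-0.0003,-1],
    [0,0,0,0.0037,0,-0.0003,-1],
    [0,0,0,0.0037,0,-0.0003,-1],
    [0,0,0,0.0037,0,0,-1],
    [0,0,0,0.0037,0,0,-1],
    [0,0,0,0.0037,0,0,-1],
    [0,0,0,0.0037,0,0,-1],
    [0,0,0,0.0037,0,0,-1],
  ],
)

```text
clock: 18.37
tcp_pos: [0.5729, 0.2236, 0.228]
orientation: [0.349, -3.122, 0.0]
contact_force: [3.6, 0.5, 0.2]
grip_width: 0.0005
gripper_force: 1.4
```

```bash
python3 bar.py
```

```text
TCP art x,y,z 0.0884 -0.0001 0.228 F [3.6 0.5 0.2] qv 0.109 w 0.0005175638048574131
alpha -167.25 tilt [-0.001 -0.    -1.   ] j [-0.61  0.38  0.18  1.72 -0.08  1.05  1.39]
```

Request:
apply_moves(
  moves=[
    [0,0,0,0.0037,0,0,-1],
    [0,0,0,0.0037,0,0,-1],
    [0,0,0,0.0037,0,0,-1],
    [0,0,0,0.0037,0,0,-1],
    [0,0,0,0.0037,0,0,-1],
    [0,0,0,0.0037,0,0,-1],
    [0,0,0,0.0036,0,0,-1],
    [0,0,0,0.0036,0,0,-1],
  ],
)

```text
clock: 19.03
tcp_pos: [0.5445, 0.2172, 0.2283]
orientation: [-0.349, 3.122, -0.0]
contact_force: [3.1, 0.8, -1.7]
grip_width: 0.0001
gripper_force: 1.6
```

Request:
apply_moves(
  moves=[
    [0,0,0,0.0035,0,0.0006,-1],
    [0,0,0,0.0035,0,0.0006,-1],
    [0,0,0,0.0035,0,0.0008,-1],
    [0,0,0,0.0035,0,0.001,-1],
    [0,0,0,0.0035,0,0.001,-1],
    [0,0,0,0.0035,0,0.001,-1],
    [0,0,0,0.0035,0,0.001,-1],
    [0,0,0,0,0,0,-1],
  ],
)

```text
clock: 19.7
tcp_pos: [0.52, 0.2117, 0.2221]
orientation: [0.349, -3.121, 0.0]
contact_force: [1.0, 0.5, 0.1]
grip_width: 0.0002
gripper_force: 0.4
```

```bash
python3 bar.py
```

```text
TCP art x,y,z 0.0341 -0.0001 0.2221 F [1.  0.5 0.1] qv 0.017 w 0.00022478383982722108
alpha -167.25 tilt [-0.001 -0.    -1.   ] j [-0.64  0.3   0.17  1.85 -0.06  1.    1.35]
```

Request:
apply_moves(
  moves=[
    [0,0,0,-0.004,0,0,-1],
    [0,0,0,0,0,-0.012,-1],
    [0,0,0,0,0,-0.012,-1],
    [0,0,0,0.01,0,0,-1],
    [0,0,0,0.01,0,0,-1],
    [0,0,0,0,0,0,-1],
    [0,0,0,0,0,0.005,-1],
    [0,0,0,0,0,0.003,-1],
  ],
)

```text
clock: 20.37
tcp_pos: [0.5047, 0.2082, 0.2374]
orientation: [0.349, -3.121, 0.0]
contact_force: [0.0, -0.0, -0.4]
grip_width: -0.0002
gripper_force: 0.0
```

Request:
apply_moves(
  moves=[
    [0,0,0,0,0,0.001,-1],
    [0,0,0,0,0,0.001,-1],
    [0,0,0,0,0,0.001,-1],
    [0,0,0,0,0,0.001,-1],
    [0,0,0,0,0,0,-1],
    [0,0,0,0,0,0,-1],
    [0,0,0,0,0,0,-1],
    [0,0,0,0,0,0,-1],
  ],
)

```text
clock: 21.03
tcp_pos: [0.5054, 0.2084, 0.2344]
orientation: [-0.349, 3.122, 0.0]
contact_force: [0.4, 0.2, -0.8]
grip_width: 0.0001
gripper_force: 0.0
```

```bash
python3 bar.py
```

```text
TCP art x,y,z 0.0192 -0.0001 0.2344 F [ 0.4  0.2 -0.8] qv 0.002 w 6.713310925475872e-05
alpha -167.25 tilt [ 0.  0. -1.] j [-0.65  0.26  0.17  1.87 -0.05  1.01  1.34]
```

Request:
apply_moves(
  moves=[
    [0,0,0,0.002,0,0.002,-1],
    [0,0,0,0.0035,0,0.002,-1],
    [0,0,0,0.0035,0,0.002,-1],
    [0,0,0,0.0035,0,0.0022,-1],
    [0,0,0,0.0035,0,0.0024,-1],
    [0,0,0,0.0035,0,0.0024,-1],
    [0,0,0,0.0035,0,0.0025,-1],
    [0,0,0,0.0035,0,0.0025,-1],
  ],
)

```text
clock: 21.7
tcp_pos: [0.4791, 0.2025, 0.217]
orientation: [-0.349, 3.122, 0.001]
contact_force: [-1.9, -1.0, 7.0]
grip_width: -0.0
gripper_force: 3.5
```

```bash
python3 bar.py
```

```text
TCP art x,y,z -0.0078 0.0 0.217 F [-1.9 -1.   7. ] qv 0.124 w -2.506793166186039e-05
alpha -167.26 tilt [ 0.     0.001 -1.   ] j [-0.66  0.24  0.17  1.95 -0.05  0.96  1.32]
```

Request:
apply_moves(
  moves=[
    [0,0,0,0.003,0,0.0025,-1],
    [0,0,0,0.0029,0,0.0025,-1],
    [0,0,0,0.0028,0,0.0026,-1],
    [0,0,0,0.0027,0,0.0026,-1],
    [0,0,0,0.0026,0,0.0027,-1],
    [0,0,0,0.0026,0,0.0027,-1],
    [0,0,0,0.0025,0,0.0028,-1],
    [0,0,0,0.0024,0,0.0028,-1],
  ],
)

```text
clock: 22.37
tcp_pos: [0.4572, 0.1976, 0.1953]
orientation: [0.349, -3.12, -0.0]
contact_force: [-4.0, -0.5, 5.7]
grip_width: -0.0002
gripper_force: 2.9
```

Request:
apply_moves(
  moves=[
    [0,0,0,0.0024,0,0.003,-1],
    [0,0,0,0.0023,0,0.003,-1],
    [0,0,0,0.0022,0,0.003,-1],
    [0,0,0,0.0021,0,0.0031,-1],
    [0,0,0,0.0021,0,0.0031,-1],
    [0,0,0,0.002,0,0.0031,-1],
    [0,0,0,0.002,0,0.0032,-1],
    [0,0,0,0.0019,0,0.0032,-1],
  ],
)

```text
clock: 23.03
tcp_pos: [0.4418, 0.194, 0.17]
orientation: [-0.349, 3.122, 0.0]
contact_force: [-2.5, 0.2, 2.5]
grip_width: 0.0001
gripper_force: 1.6
```

```bash
python3 bar.py
```

```text
TCP art x,y,z -0.0461 0.0 0.17 F [-2.5  0.2  2.5] qv 0.103 w 0.00014011816499763174
alpha -167.26 tilt [ 0.  0. -1.] j [-0.67  0.24  0.15  2.08 -0.05  0.83  1.3 ]
```

Request:
apply_moves(
  moves=[
    [0,0,0,0.0018,0,0.0034,-1],
    [0,0,0,0.0017,0,0.0034,-1],
    [0,0,0,0.0016,0,0.0034,-1],
    [0,0,0,0.0015,0,0.0034,-1],
    [0,0,0,0.0014,0,0.0035,-1],
    [0,0,0,0.0013,0,0.0035,-1],
    [0,0,0,0.0012,0,0.0035,-1],
    [0,0,0,0.0011,0,0.0035,-1],
  ],
)

```text
clock: 23.7
tcp_pos: [0.4306, 0.1914, 0.1424]
orientation: [-0.349, 3.122, -0.0]
contact_force: [-1.1, -0.2, 2.3]
grip_width: 0.0
gripper_force: 1.1
```

Request:
apply_moves(
  moves=[
    [0,0,0,0.001,0,0.0036,-1],
    [0,0,0,0.001,0,0.0036,-1],
    [0,0,0,0.0009,0,0.0037,-1],
    [0,0,0,0.0008,0,0.0037,-1],
    [0,0,0,0.0007,0,0.0035,-1],
    [0,0,0,0.0006,0,0.003,-1],
    [0,0,0,0.0005,0,0.0025,-1],
    [0,0,0,0.0004,0,0.002,-1],
  ],
)

```text
clock: 24.37
tcp_pos: [0.4249, 0.1901, 0.1169]
orientation: [-0.349, 3.122, -0.0]
contact_force: [-0.4, 0.3, 2.5]
grip_width: 0.0001
gripper_force: 0.8
```

```bash
python3 bar.py
```

```text
TCP art x,y,z -0.0633 -0.0 0.1169 F [-0.4  0.3  2.5] qv 0.057 w 0.0001409396435744988
alpha -167.26 tilt [ 0.  0. -1.] j [-0.67  0.29  0.14  2.16 -0.06  0.69  1.3 ]
```

Request:
apply_moves(
  moves=[
    [0,0,0,0.0003,0,0.002,-1],
    [0,0,0,0.0003,0,0.002,-1],
    [0,0,0,0.0003,0,0.002,-1],
    [0,0,0,0.0002,0,0.002,-1],
    [0,0,0,0.0002,0,0.002,-1],
    [0,0,0,0,0,0.002,-1],
    [0,0,0,0,0,0.0015,-1],
    [0,0,0,0,0,0.001,-1],
  ],
)

```text
clock: 25.03
tcp_pos: [0.4235, 0.1898, 0.1025]
orientation: [0.349, -3.122, 0.0]
contact_force: [-1.1, -0.4, 1.2]
grip_width: 0.0005
gripper_force: 0.8
```

Request:
apply_moves(
  moves=[
    [0,0,0,0,0,0.0008,-1],
    [0,0,0,0,0,0.0008,-1],
    [0,0,0,0,0,0.0005,-1],
    [0,0,0,0,0,0.0005,-1],
    [0,0,0,0,0,0,-1],
    [0,0,0,0,0,0,-1],
    [0,0,0,0,0,0,-1],
    [0,0,0,0,0,0,-1],
  ],
)

```text
clock: 25.7
tcp_pos: [0.4238, 0.19, 0.1001]
orientation: [-0.349, 3.122, 0.0]
contact_force: [-0.1, -0.4, -0.2]
grip_width: -0.0001
gripper_force: 0.0
```

Request:
apply_moves(
  moves=[
    [0,0,0,0,0,0.0004,-1],
    [0,0,0,0,0,0.0004,-1],
    [0,0,0,0,0,0.0004,-1],
    [0,0,0,0,0,0,-1],
    [0,0,0,0,0,0,-1],
    [0,0,0,0,0,0,-1],
    [0,0,0,0,0,0,-1],
    [0,0,0,0,0,0,-1],
  ],
)

```text
clock: 26.37
tcp_pos: [0.4238, 0.19, 0.099]
orientation: [-0.348, 3.122, 0.0]
contact_force: [0.2, 0.1, 2.5]
grip_width: 0.0001
gripper_force: 1.3
```

Request:
apply_moves(
  moves=[
    [0,0,0,0,0,0.0004,-1],
    [0,0,0,0,0,0.0004,-1],
    [0,0,0,0,0,0,-1],
    [0,0,0,0,0,0,-1],
    [0,0,0,0,0,0,-1],
    [0,0,0,0,0,0,-1],
    [0,0,0,0,0,0,-1],
    [0,0,0,0,0,0,-1],
  ],
)

```text
clock: 27.03
tcp_pos: [0.4238, 0.19, 0.0987]
orientation: [-0.348, 3.122, 0.001]
contact_force: [-1.3, -0.2, 10.3]
grip_width: -0.0002
gripper_force: 5.1
```

Request:
apply_moves(
  moves=[
    [0,0,0,0,0,-0.001,-1],
    [0,0,0,0,0,-0.004,-1],
    [0,0,0,0,0,-0.015,-1],
    [0,0,0,0,0,-0.03,-1],
    [0,0,0,0,0,-0.035,-1],
    [0,0,0,0,0,-0.035,-1],
    [0,0,0,0,0,-0.02,-1],
    [0,0,0,0,0,0,-1],
  ],
)

```text
clock: 27.7
tcp_pos: [0.4258, 0.191, 0.2426]
orientation: [-0.348, 3.115, 0.006]
contact_force: [0.2, -0.2, 0.2]
grip_width: 0.0001
gripper_force: 0.0
```

Run:
```python
from h import *
a=grab_frame("wrist"); s=grab_frame("side"); sc=grab_frame("scene")
c1,M1=cam("side"); p=proj([[.4867,.2042,.06]],c1,M1)[0].astype(int)
A=cv2.resize(s[p[1]-45:p[1]+45,p[0]-60:p[0]+60],(400,300),interpolation=cv2.INTER_CUBIC)
c2,M2=cam("scene"); p=proj([[.48,.2042,.06]],c2,M2)[0].astype(int)
B=cv2.resize(sc[p[1]-45:p[1]+45,p[0]-60:p[0]+60],(400,300),interpolation=cv2.INTER_CUBIC)
cv2.imwrite("pics/p2.png",np.vstack([np.hstack([A,B]),cv2.resize(a,(800,600))[150:450]]))
o=telemetry.get_obs(); print(o["clock"],o["tcp_pos"],o["contact_force"])
```

```text
27.85 [0.4230212  0.18953648 0.23742413] [-0.6019799  -0.15259875 -0.14265976]
```

View pics/p2.png

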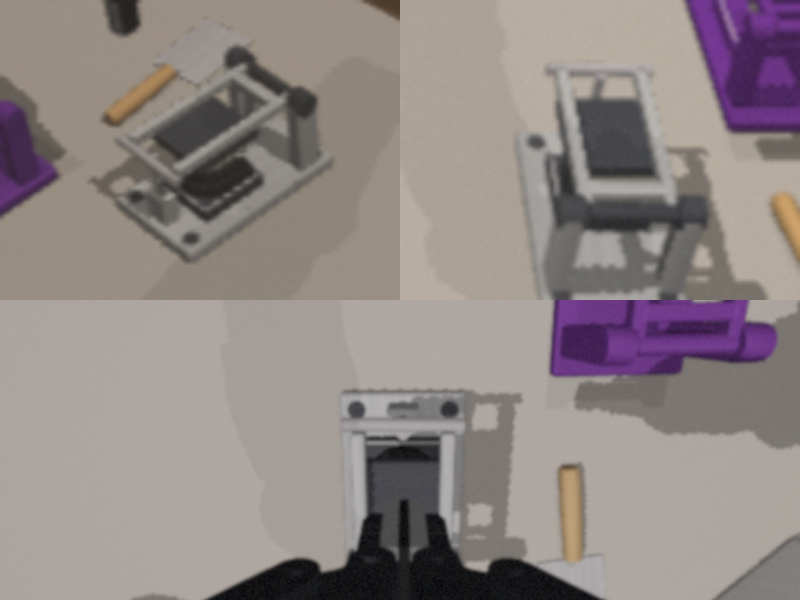

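The arm is level with its pin on the block, the model is still in its outline, and the gripper is clear of everything.

```bash
python3 -c "
from bench import order
print(order.hand_in())"
```

```text
the job is handed in; nothing more can be done
None
```

The jaw model is in the outline on the lower plate, teeth up with its front towards the pull bar, and released. The upper arm was then closed until its pin met the block, and the job was handed in at about 28 s. The highest grip reading on the print was about 6 N, and the judging result was not shown.

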